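# Run the wafer in under the microscope

## Task

Run the microscope's stage carriage in so that the wafer comes under the objective: with a fingertip press down the blue brake pad in the middle of the carriage's hand grip to free the brake and, keeping it pressed, push the carriage along until its lug rests against the red stop. Then let the pad come up so that the brake holds the carriage there. Move it only with the brake freed; keep off the wafer and the objectives, do not shift the red stop, and leave everything standing on the bench where it is.

Things in the scene. Friction and masses are not known exactly. Their poses are not given: they have to be found in the camera images.
- scope: the upright inspection microscope, cream and black, 500 mm tall, fixed to the bench. Origin on the bench straight below the optical axis; +z up; +x from the eyepieces towards the column; y is the line of stage travel. Its foot covers x -150 to 220 mm, y +-110 mm; column and head lie within y +-55 mm, head and eyepieces above 290 mm and from x -190 to 220 mm. Its black stage bed (x +-65 mm, y -130 to 300 mm, z 150 to 174 mm) sticks out towards +y and carries the carriage.
- pad_top (a point): middle of the upper face of the blue brake pad, 44 mm (scope x) by 54 mm (scope y), at scope x = 0 and about 203 mm above the bench when up. The pad moves with the carriage and sinks up to 7 mm straight down when pressed. It lies between two black finger ridges across the grip, one on each side along scope y, 56 mm apart inside and 66 mm wide in scope x; their tops stand 6 mm above the pad when it is up. The grip's side walls stay below the pad even when it is down.
- brake (a joint): how far the brake pad is pressed down, in m: about 0 when up (brake biting), 0.007 at the bottom. It is sprung: about 8 N to start it, 11.5 N at the bottom. The brake is free from about 2 mm; press it well down, 3 mm or more. When up, the brake holds the carriage against about 30 N; when freed the carriage takes only 1 to 2 N to push.
- carriage (a joint): travel of the stage carriage along the bed in m, from 0 (fully out) growing as it slides along the scope's -y, towards the optical axis. The carriage is a dark plate 120 mm (scope x) by 295 mm (scope y), top face 185 mm above the bench, with the hand grip at its outer (+y) end and the wafer at the other. It can only slide.
- lug_face (a point): point on the face of the carriage's aluminium stop lug that meets the red stop. The lug is 14 mm wide, on the plate's -x edge level with the middle of the pad; this point lies 84 mm towards scope -x and 7 mm towards scope -y from the middle of the pad, 190 mm above the bench.
- stop_face (a point): point on the face of the red stop that the lug meets, at the same height and the same scope x as lug_face, 190 mm above the bench, so the line from lug_face to this point is the way to push and its length is the travel left (70 to 170 mm at the start). The stop is a red block 28 x 20 x 44 mm with a white line and a steel thumbscrew, clamped on a rod along the bed's -x side; its top is 199 mm above the bench.
- wafer: blue-grey wafer, 100 mm across, held on the carriage's aluminium chuck, its middle 180 mm from the middle of the pad towards scope -y. Origin at the middle of its underside, 193 mm above the bench. Not to be touched.
- objectives: the black nosepiece and its four steel objectives under the microscope's head, on the optical axis; origin on the bench below it (same as the scope's), tips 210 to 260 mm above the bench, all within 65 mm of the axis. Not to be touched.
- objective_case: black round case with white cap, 45 mm across, 74 mm tall, standing loose on the bench beside the stage; origin at the middle of its underside
- resin_mount: dark red resin specimen mount, 32 mm across, 18 mm tall, standing loose on the bench beside the stage; origin at the middle of its underside
- spare_eyepiece: black and silver eyepiece, 37 mm across, 46 mm tall, standing loose on the bench beside the stage; origin at the middle of its underside
- solvent_bottle: white bottle with red cap, 58 mm across, 150 mm tall, standing loose behind the stage; origin at the middle of its underside
- wafer_box: flat round blue wafer box, 120 mm across, 24 mm tall, lying loose behind the stage; origin at the middle of its underside
- petri_dish: pale, milky covered dish, 92 mm across, 17 mm tall, loose on the bench beyond the stage's +y end; origin at the middle of its underside
- wafer_tweezers: steel wafer tweezers with a black end, 131 mm long, 6 mm high, lying loose on the bench on the left; origin on the bench near their middle

How it is judged:
On the way, in this order (a step that is already met when the one before it is completed fails the run):
1. the brake pad is pressed down (1.5 mm or more, which frees the brake) with the carriage still short of the stop (value of joint brake above 0.0015 m and y of lug_face in the frame of stop_face above 0.03 m), for 0.1 s.
2. with the pad still down, the carriage's lug meets the red stop (value of joint brake above 0.0015 m and y of lug_face in the frame of stop_face below 0.002 m), for 0.1 s.
At the end, for the whole second after the job is handed in: the carriage's lug rests against the red stop (gap under 2.5 mm), the brake pad is up again (under 1 mm down) and the carriage stands still (y of lug_face in the frame of stop_face below 0.0025 m and value of joint brake below 0.001 m and velocity of joint carriage between -0.005 and 0.005 m/s); the robot touches nothing.
It fails at once if the carriage is moved (faster than 15 mm/s) with the brake on (pad less than 0.5 mm down) (value of joint brake below 0.0005 m and (velocity of joint carriage above 0.015 m/s or velocity of joint carriage below -0.015 m/s)).
It fails at once if the wafer is touched by the robot (contact force between any of the fingers, the arm and wafer above 0.5 N).
It fails at once if the objectives are touched by the robot (contact force between any of the fingers, the arm and objectives above 0.5 N).
It fails at once if the red stop is shifted by more than 4 mm (distance of stop_face from where it was at the start of the episode above 0.004 m).
It fails at once if something standing on the bench is lifted, carried or pushed more than 25 mm (distance of any of objective_case, resin_mount, spare_eyepiece, solvent_bottle, wafer_box, petri_dish, wafer_tweezers from where it was at the start of the episode above 0.025 m).
It also fails if it takes over 38 s, if anything falls off the work surface, if the arm or the gripper's body presses on something with over 40 N, if the wrist force passes 120 N, or if a joint passes its speed limit or range.

## Robot

A 6-joint arm with a two-finger parallel gripper is mounted at the origin on the work surface. World frame = base frame: x ahead of the robot, y to its left, z up, the work surface at z = 0. Lengths are in m, angles in rad, forces in N, time in s.
With the tool pointing down it reaches from about 0.375 to 0.9 m from the base axis. Payload 3.1 kg.
Tool frame: the origin (TCP) lies between the finger pads; the fingertips stand 22 mm ahead of it and the grasp point (between the pads) lies 3 mm ahead of it; z points along the fingers, y is the line along which they close (so a half turn about z gives the same grasp; the last joint's range is limited). The gripper opens to 87 mm and grips with 3 to 60 N. Pads are 19 mm wide; open, the fingers measure 117 mm over their backs; the gripper's body (75 mm by 190 mm) begins 51 mm behind the grasp point.
Start: joints at [-1.357, 0.527, 1.433, -0, 1.181, -0.178], TCP at [0.239, -0.577, 0.245] pointing down, gripper open.
Joint ranges: [-3.08, 3.08], [-0.75, 2.2], [0.22, 2.44], [-1.43, 4.57], [0, 2.65], [-2.85, 2.85]. Speed limits (rad/s): [2.79, 2.79, 3.14, 3.14, 3.14, 3.14].

## Interface

Orientations are given as a unit quaternion [x, y, z, w].
In Python, from rig import get_obs, camera, get_calibration, hand_in, cut_out gives the robot as it stands.
- The arm moves only by the shell command python3 -m inch 'ROWS' [OPENING] [FORCE]. ROWS is JSON, one flat list of numbers, 6 for each row, row after row: the shift along the tool's x, y, z scaled (see below), then the turn, a rotation vector about the tool's x, y, z scaled (see below). A call has 1 to 20 rows; each row is the pose to reach, as a shift and turn from the pose commanded when the call began, along the tool's axes at that moment; what a row does not reach only later rows make up. The controller multiplies each number of a shift by 0.08 m and each number of a turn by 90 degrees. A row lasts 1/12 s, in which the tool goes at most 41.7 mm and 7.16 degrees, less where a joint would pass 70% of its speed; a pose out of reach is approached as far as the arm can. A call with a number of a shift or a turn outside -1 to 1 is refused whole. A call with a gripper value outside its range is refused whole. OPENING is the finger opening in mm, from 0 to 87, set as the call begins (- or left out, the last holds). The fingers move at their own pace and stop on an object; FORCE is the grip in N (left out, the last holds). Time passes only in rows, so rows that repeat a pose let the fingers close. It gives the time, the measured TCP pose, the force, the opening and the grip force at its end, in the units of the state.
- get_obs(): the state, without advancing time (a new reading comes with each control period).
- camera(name): name is "scene" or "side" or "wrist"; returns the picture (480x640x3 uint8, red, green, blue); there is no depth.
- get_calibration(name): a dict with "vertical_fov" (degrees; the focal length in pixels is half the picture's height over the tangent of half this angle, whatever the lens; pixels are square), "cx", "cy" (the principal point, pixels), "D" ([k1, k2, p1, p2, k3] as OpenCV has them; the pictures are not rectified), "T" (4x4, takes a point from camera to world coordinates). Camera axes: x right, y down, z forward; pixel columns grow to the right and rows downward; lengths in m; the calibration is good to about 2 mm. A picture is of the moment at which its call begins: read the wrist's pose just before it. get_calibration takes no time and is no camera call; for the wrist camera it gives the pose at the moment of the call.
- hand_in(): hands the job in; it is judged then, once.
Trained networks look in the newest picture that a camera, given by its name, has taken for a name from the list of things; names that differ only in an ending like _2 or _b are one class to them, and where a whole thing is asked for, a point or a joint stands for the part that bears it (a point fixed in the world has none). Each returns a list of dicts, best first, with "conf" (0 to 1); they miss things now and then, are a little off and sometimes report something else, mostly with a low value. They report only what shows in the picture. A call takes as long as a camera call.
- cut_out(camera, thing): "region" (480x640 bool, what is visible of it) and "bbox" ([left, top, right, bottom] in pixels, round what is visible of it).
The state is a dict: "time": time; "q": joint angles; "joint_velocities": joint speeds; "joint_torque": joint torques, N m; "position": TCP position; "tool_rot": TCP orientation; "ft_force": force on the tool from outside, world axes, zero at the start; "moment": the same for the moment, N m; "grip_width": finger opening in m; "grip_force": force on a finger pad.
Only numpy, scipy, OpenCV 4.12 (cv2) and the standard library are available. Lean on these libraries where they do the work, as an engineer would, in place of code of your own. Each camera call takes 0.05 s, during which the arm holds its last target. There are 200 camera calls.

## Working session

There is one attempt and no reset: what is moved stays moved. The work goes in short steps, Python scripts to look and compute and a shell command to move; the robot and the scene stay as the last step left them, time stands still between calls to the robot, and variables do not carry over. Pictures are saved under pics/ and viewed, at most 10 in all, crops included, and the job is handed in when it is done.

```bash
mkdir -p pics; python3 - <<'E'
from rig import *
import cv2,numpy as np
o=get_obs();print(o['time'],o['position'],o['tool_rot'],o['ft_force'])
for c in ['scene','side']:
    im=camera(c);cv2.imwrite(f'pics/{c}0.png',im[...,::-1])
    k=get_calibration(c);print(c,k['vertical_fov'],k['cx'],k['cy'],k['D'],np.round(k['T'],3).tolist())
    for t in ['pad_top','lug_face','scope','wafer','brake']:
        for d in cut_out(c,t)[:2]:
            ys,xs=np.nonzero(d['region']);print(t,round(d['conf'],2),d['bbox'],xs.mean().round(1),ys.mean().round(1),len(xs))
E
```

```text
0.0 [ 0.23911759 -0.57671439  0.24359261] [ 9.80773247e-01  1.95147913e-01 -2.34143078e-05 -1.06266648e-03] [-0.20016523 -0.71918544  0.74165672]
scene 53.15154431726645 315.7502303437748 239.44252940509864 [-0.12657449  0.          0.          0.          0.        ] [[-0.492, 0.667, -0.56, 1.078], [0.871, 0.373, -0.321, 0.312], [-0.005, -0.645, -0.764, 0.829], [0.0, 0.0, 0.0, 1.0]]
pad_top 0.57 [333.3, 212.1, 364.5, 236.8] 350.8 223.0 549
lug_face 0.59 [218.9, 175.2, 388.0, 269.5] 307.2 218.0 8123
scope 0.72 [478.9, 258.7, 507.7, 302.7] 491.0 281.3 284
scope 0.62 [72.7, 13.2, 386.8, 340.0] 197.5 196.7 47288
wafer 0.97 [235.4, 184.0, 286.2, 219.4] 259.7 199.0 1533
brake 0.58 [333.7, 208.5, 369.6, 235.6] 349.9 223.0 578
side 51.63374968039381 325.0225600828311 239.59620740962646 [-0.11102677  0.          0.          0.          0.        ] [[-0.982, -0.125, 0.144, 0.436], [-0.19, 0.693, -0.695, 0.695], [-0.013, -0.71, -0.704, 0.829], [0.0, 0.0, 0.0, 1.0]]
pad_top 0.65 [321.5, 229.9, 345.8, 252.5] 332.3 241.2 530
lug_face 0.56 [297.8, 168.5, 385.2, 275.9] 335.0 224.9 6652
scope 0.75 [202.5, 0.0, 432.7, 275.4] 314.0 145.3 34483
scope 0.52 [369.3, 189.7, 389.4, 212.4] 377.2 201.5 335
wafer 0.85 [312.3, 168.8, 362.6, 199.9] 336.5 183.5 1163
wafer 0.53 [346.5, 345.6, 365.5, 371.8] 354.8 357.9 407
brake 0.76 [321.5, 232.4, 348.2, 251.9] 332.4 241.6 489
brake 0.73 [362.6, 433.9, 439.8, 462.3] 400.5 449.0 682
```

View pics/scene0.png

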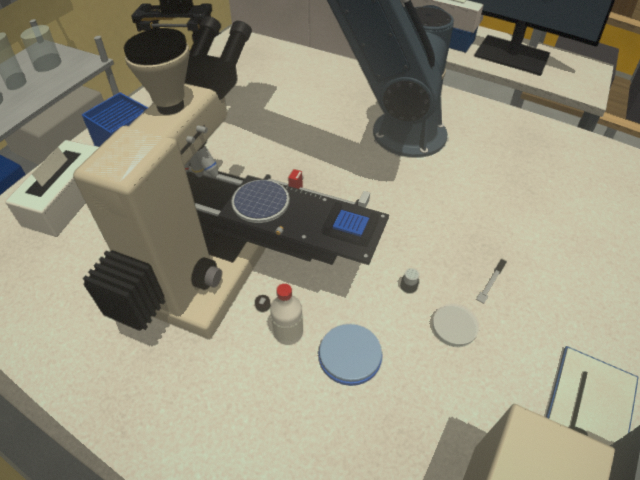

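View pics/side0.png

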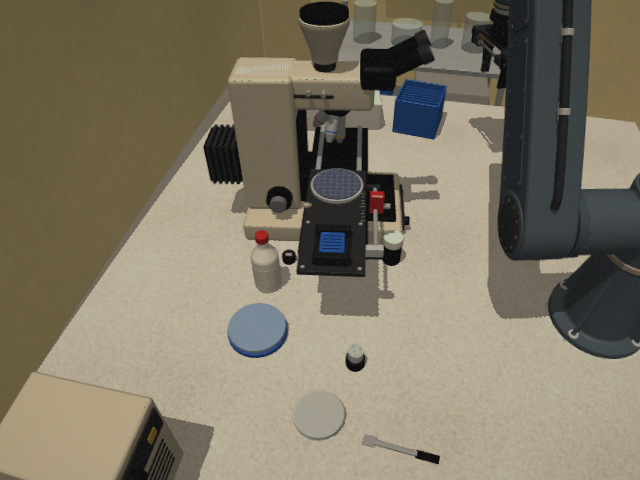

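The pictures show the pad at scene (350,223) / side (332,241), the red stop at scene (296,179) / side (377,201), the lug at scene (363,199) / side (374,251), and the wafer at scene (260,199) / side (337,184). The carriage's grip end is clear from above.

```bash
cat > h.py <<'E'
from rig import *
import cv2,numpy as np
from scipy.spatial.transform import Rotation as R
def ray(k,uv):
    f=240/np.tan(np.radians(k['vertical_fov']/2));K=np.array([[f,0,k['cx']],[0,f,k['cy']],[0,0,1]])
    p=cv2.undistortPoints(np.array([[uv]],float),K,np.array(k['D']))[0,0]
    T=np.array(k['T']);return T[:3,3],T[:3,:3]@[p[0],p[1],1]
def onz(c,uv,z,k=None):
    o,d=ray(k or get_calibration(c),uv);return o+d*(z-o[2])/d[2]
def tri(*cs):
    A=0;b=0
    for k,uv in cs:
        o,d=ray(k,uv);d=d/np.linalg.norm(d);M=np.eye(3)-np.outer(d,d);A=A+M;b=b+M@o
    return np.linalg.solve(A,b)
E
python3 - <<'E'
from h import *
np.set_printoptions(precision=4,suppress=True)
s,e=get_calibration('scene'),get_calibration('side')
print('pad',onz('scene',(350.4,223),.203),onz('side',(332.3,241.3),.203),tri((s,(350.4,223)),(e,(332.3,241.3))))
print('wafer',onz('scene',(260.5,200),.194),onz('side',(336.5,184.5),.194))
for c,box in (('scene',(280,165,310,195)),('side',(365,180,395,215))):
    im=cv2.imread(f'pics/{c}0.png').astype(int);b,g,r=im[...,0],im[...,1],im[...,2]
    m=(r>90)&(r>2*g)&(r>2*b);n=np.zeros_like(m);n[box[1]:box[3],box[0]:box[2]]=1;ys,xs=np.nonzero(m&n)
    print(c,xs.min(),xs.max(),ys.min(),ys.max())
    x0,y0,x1,y1=(275,160,385,240) if c=='scene' else (300,165,410,275)
    cv2.imwrite(f'pics/{c}crop.png',cv2.resize(cv2.imread(f'pics/{c}0.png')[y0:y1,x0:x1],None,fx=5,fy=5,interpolation=2))
print('lug',tri((s,(363,197)),(e,(374,250))))
print('case',[ (d['conf'],d['bbox']) for d in cut_out('side','objective_case')[:1]])
E
```

```text
pad [0.556  0.0832 0.203 ] [0.5505 0.0791 0.203 ] [0.5517 0.08   0.2007]
wafer [ 0.5786 -0.0928  0.194 ] [ 0.5733 -0.0933  0.194 ]
scene 289 298 170 179
side 370 384 191 212
lug [0.4748 0.0706 0.1884]
case []
```

View pics/sidecrop.png

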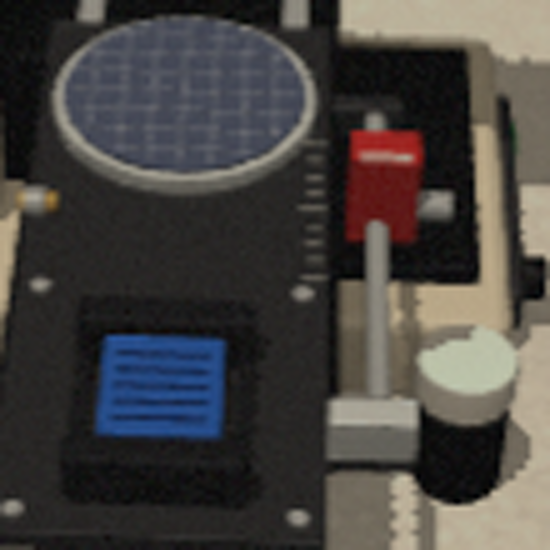

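View pics/scenecrop.png

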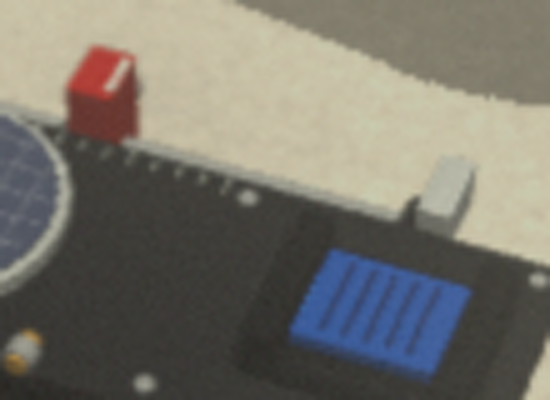

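```bash
python3 - <<'E'
from h import *
np.set_printoptions(precision=4,suppress=True)
s,e=get_calibration('scene'),get_calibration('side')
print('eyep tip low',tri((s,(243,30)),(e,(428,47))),'far one',onz('scene',(210,27),.45))
print('eyep low body',tri((s,(205,85)),(e,(375,80))))
print('stopface',onz('side',(376.6,198.6),.199),onz('scene',(299.4,176),.199))
print('lug back edge',onz('side',(374.6,244.8),.197),'lug scene',[onz('scene',(275+x/5,160+y/5),.197) for x,y in((445,153),(420,205),(475,160),(458,215))])
# bed/carriage edges for yaw: plate screws at z .185
P=[onz('side',(300+x/5,165+y/5),.185)[:2] for x,y in((40,285),(302,293),(12,507),(298,517))]
print(np.array(P)); 
for a,b in((0,2),(1,3)): d=P[a]-P[b];print('yaw of -y axis',np.degrees(np.arctan2(*d)))
for a,b in((0,1),(2,3)): d=P[a]-P[b];print('yaw of x',np.degrees(np.arctan2(d[1],d[0])))
P=[onz('scene',(275+x/5,160+y/5),.185)[:2] for x,y in((248,197),(145,384),(540,280))]
print(np.array(P));d=P[0]-P[2];print(np.degrees(np.arctan2(*d)));d=P[1]-P[0];print(np.degrees(np.arctan2(d[1],d[0])))
print('case top',onz('side',(300+467/5,165+360/5),.074))
E
```

```text
eyep tip low [ 0.4242 -0.2109  0.4412] far one [ 0.4664 -0.2486  0.45  ]
eyep low body [ 0.5189 -0.2346  0.3628]
stopface [ 0.4868 -0.0572  0.199 ] [ 0.4909 -0.0601  0.199 ]
lug back edge [0.4755 0.0685 0.197 ] lug scene [array([0.4645, 0.0662, 0.197 ]), array([0.4941, 0.0701, 0.197 ]), array([0.4624, 0.0778, 0.197 ]), array([0.4919, 0.0847, 0.197 ])]
[[0.609  0.0182]
 [0.5097 0.005 ]
 [0.5942 0.1319]
 [0.495  0.1187]]
yaw of -y axis 172.55274821781128
yaw of -y axis 172.62255645127695
yaw of x 7.571969475391057
yaw of x 7.564979865873376
[[0.511  0.0068]
 [0.6104 0.0199]
 [0.4962 0.1211]]
172.60928857016822
7.4890502854471555
case top [ 0.4459 -0.0843  0.074 ]
```

Scope yaw is 7.5°, the pad is at about (0.5525, 0.081), and about 125 mm of travel is left. The eyepieces stick out at (0.42, -0.21, 0.44), so I go round them on the robot's side. First I turn the tool onto the scope axes and close the fingers.

```bash
python3 -m inch '[0,0,0,0,0,0.167, 0,0,0,0,0,0.167, 0,0,0,0,0,0.167]' 0 20
python3 -m inch '[0.35,-1,0.75,0,0,0, 0.35,-1,0.75,0,0,0, 0.35,-1,0.75,0,0,0]'
python3 -m inch '[0.4,-1,0,0,0,0, 0.4,-1,0,0,0,0, 0.4,-1,0,0,0,0]'
python3 -m inch '[0.25,-1,0,0,0,0, 0.25,-1,0,0,0,0, 0.25,-1,0,0,0,0]'
python3 -c "
from h import *
o=get_obs();print(o['time'],o['position'],R.from_quat(o['tool_rot']).as_matrix()[:,1],o['q'],o['ft_force'])"
```

```text
time: 0.9
position: [0.2393, -0.5774, 0.2446]
tool_rot: [0.998, 0.064, 0.0, 0.0]
ft_force: [0.1, -0.1, -0.2]
grip_width: 0.0744
grip_force: 0.0
time: 1.15
position: [0.2563, -0.4888, 0.1822]
tool_rot: [0.998, 0.067, -0.001, -0.004]
ft_force: [0.1, 0.7, 0.2]
grip_width: 0.0551
grip_force: 0.0
time: 1.4
position: [0.2775, -0.4015, 0.1834]
tool_rot: [0.998, 0.068, -0.001, -0.006]
ft_force: [-0.8, 0.4, -0.3]
grip_width: 0.035
grip_force: 0.0
time: 1.65
position: [0.2855, -0.3195, 0.1838]
tool_rot: [0.998, 0.068, -0.002, -0.006]
ft_force: [-0.8, 0.4, -0.6]
grip_width: 0.0147
grip_force: 0.0
1.65 [ 0.28548025 -0.31945122  0.18379767] [ 0.13617737 -0.99061059 -0.01209883] [-1.10429021e+00  3.74175285e-01  1.96507941e+00  1.43626164e-03
  8.14769355e-01  3.28884048e-01] [-0.79545608  0.41954742 -0.55691248]
```

```bash
python3 -m inch '[0.4,-1,0,0,0,0, 0.4,-1,0,0,0,0, 0.4,-1,0,0,0,0, 0.4,-1,0,0,0,0]'
python3 -m inch '[0.75,-1,0,0,0,0, 0.75,-1,0,0,0,0, 0.75,-1,0,0,0,0, 0.75,-1,0,0,0,0]'
python3 -m inch '[0.45,-1,0,0,0,0, 0.45,-1,0,0,0,0, 0.45,-1,0,0,0,0, 0.45,-1,0,0,0,0]'
python3 -m inch '[0.25,-1,0,0,0,0, 0.25,-1,0,0,0,0, 0.25,-1,0,0,0,0, 0.25,-1,0,0,0,0]'
python3 -m inch '[0,-0.63,-0.9,0,0,0, 0,-0.63,-0.9,0,0,0, 0,-0.63,-0.9,0,0,0, 0,-0.63,-0.9,0,0,0]'
python3 -c "
from h import *
o=get_obs();print(o['time'],o['position'],R.from_quat(o['tool_rot']).as_matrix()[:,1],o['q'],o['ft_force'])"
```

```text
time: 1.98
position: [0.3086, -0.2432, 0.1847]
tool_rot: [0.998, 0.068, -0.0, -0.001]
ft_force: [0.7, -0.8, 0.3]
grip_width: 0.0008
grip_force: 0.0
time: 2.32
position: [0.3591, -0.1574, 0.1848]
tool_rot: [0.998, 0.068, 0.0, 0.0]
ft_force: [-0.0, -0.1, 0.1]
grip_width: 0.0004
grip_force: 0.0
time: 2.65
position: [0.3839, -0.0742, 0.1847]
tool_rot: [0.998, 0.068, 0.0, 0.0]
ft_force: [0.3, -0.1, -0.4]
grip_width: 0.0006
grip_force: 0.0
time: 2.98
position: [0.3932, 0.0072, 0.1846]
tool_rot: [0.998, 0.067, 0.0, 0.001]
ft_force: [-0.3, -1.1, -0.2]
grip_width: 0.0006
grip_force: 0.0
time: 3.32
position: [0.3881, 0.0558, 0.2585]
tool_rot: [0.998, 0.065, 0.003, 0.001]
ft_force: [0.2, -0.4, -0.4]
grip_width: 0.0007
grip_force: 0.0
3.3167 [0.38814108 0.05575861 0.25850957] [ 0.12968013 -0.99155248  0.00259476] [-1.43752540e-01  1.86460177e-01  1.96411711e+00 -8.99020499e-04
  9.84085093e-01  1.29748370e+00] [ 0.15682708 -0.44418469 -0.41143447]
```

```bash
python3 -m inch '[1,0,0,0,0,0, 1,0,0,0,0,0, 1,0,0,0,0,0, 1,0,0,0,0,0]'
python3 - <<'E'
from h import *
np.set_printoptions(precision=4,suppress=True)
k=get_calibration('wrist');im=camera('wrist');cv2.imwrite('pics/w1.png',im[...,::-1])
print(np.array(k['T']))
for t in('pad_top','brake','lug_face'):
  for d in cut_out('wrist',t)[:1]:
    ys,xs=np.nonzero(d['region']);print(t,d['conf'],d['bbox'],onz('',(xs.mean(),ys.mean()),.203,k))
E
```

```text
time: 3.65
position: [0.4672, 0.0652, 0.2552]
tool_rot: [0.998, 0.064, -0.0, 0.0]
ft_force: [-0.5, -0.3, -0.1]
grip_width: 0.0004
grip_force: 0.0
[[ 0.1276 -0.9493 -0.2872  0.5464]
 [-0.9918 -0.1222 -0.0367  0.0756]
 [-0.0002  0.2895 -0.9572  0.3951]
 [ 0.      0.      0.      1.    ]]
pad_top 0.87 [257.4, 69.1, 367.7, 163.7] [0.5527 0.0811 0.203 ]
brake 0.67 [258.7, 66.1, 367.8, 156.5] [0.5527 0.0811 0.203 ]
lug_face 0.59 [207.0, 1.3, 639.6, 272.7] [0.5613 0.0239 0.203 ]
```

View pics/w1.png

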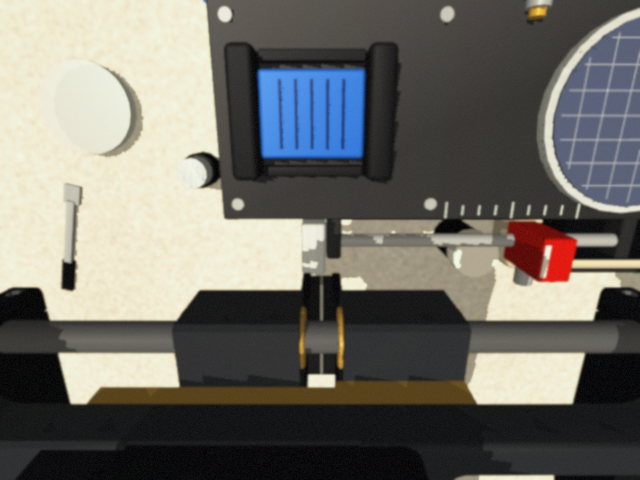

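The wrist picture shows the pad at (312,115), lying between its ridges. The lug is at (315,245), the rod is clear, and the red stop is at (540,250). The pad measures (0.5527, 0.0811), which agrees with the first estimate.

```bash
python3 -m inch '[1,0,0,0,0,0, 1,0,0,0,0,0, 1,0,0,0,0,0]'
python3 -m inch '[0.09,0.03,0.25,0,0,0, 0.09,0.03,0.25,0,0,0, 0.09,0.03,0.25,0,0,0, 0.09,0.03,0.25,0,0,0, 0.09,0.03,0.25,0,0,0]'
python3 -c "
from h import *
o=get_obs();p=o['position'];d=np.array([.5527,.0811])-p[:2];print(p,d@[.9914,.1305],d@[.1305,-.9914],o['ft_force'])"
```

```text
time: 4.1
position: [0.5511, 0.0776, 0.257]
tool_rot: [0.998, 0.065, 0.005, 0.0]
ft_force: [0.8, -0.2, 1.4]
grip_width: 0.0005
grip_force: 0.0
time: 4.52
position: [0.5514, 0.0768, 0.2373]
tool_rot: [0.998, 0.065, 0.0, 0.0]
ft_force: [0.4, 0.2, 0.1]
grip_width: 0.0005
grip_force: 0.0
[0.55143871 0.07678613 0.23733407] 0.0018134000235547137 -0.004112174850546821 [0.37601578 0.1794734  0.10661126]
```

```bash
python3 -m inch '[0,0.04,0.08,0,0,0, 0,0.04,0.12,0,0,0, 0,0.04,0.16,0,0,0, 0,0.04,0.16,0,0,0]'
python3 -m inch '[0,0,0.04,0,0,0, 0,0,0.04,0,0,0, 0,0,0.04,0,0,0, 0,0,0.04,0,0,0]'
```

```text
time: 4.85
position: [0.5522, 0.0734, 0.2239]
tool_rot: [0.998, 0.065, -0.0, 0.0]
ft_force: [-1.6, -1.3, 5.7]
grip_width: 0.0003
grip_force: 2.9
time: 5.18
position: [0.5522, 0.0735, 0.2218]
tool_rot: [0.998, 0.065, 0.0, 0.0]
ft_force: [-3.1, -0.4, 9.1]
grip_width: 0.0006
grip_force: 4.4
```

```bash
python3 -m inch '[0,0,0.03,0,0,0, 0,0,0.03,0,0,0, 0,0,0.03,0,0,0, 0,0,0.03,0,0,0]'
```

```text
time: 5.52
position: [0.5523, 0.0734, 0.2197]
tool_rot: [0.998, 0.065, 0.0, 0.0]
ft_force: [-2.9, -0.6, 10.2]
grip_width: 0.0003
grip_force: 4.9
```

```bash
python3 -m inch '[0,0.03,0,0,0,0, 0,0.08,0,0,0,0, 0,0.14,0,0,0,0, 0,0.2,0,0,0,0, 0,0.27,0,0,0,0, 0,0.34,0,0,0,0, 0,0.41,0,0,0,0, 0,0.48,0,0,0,0, 0,0.55,0,0,0,0, 0,0.62,0,0,0,0, 0,0.69,0,0,0,0, 0,0.76,0,0,0,0, 0,0.83,0,0,0,0, 0,0.89,0,0,0,0, 0,0.94,0,0,0,0, 0,0.98,0,0,0,0, 0,1,0,0,0,0, 0,1,0,0,0,0, 0,1,0,0,0,0]'
python3 - <<'E'
from h import *
np.set_printoptions(precision=4,suppress=True)
k=get_calibration('wrist');im=camera('wrist');cv2.imwrite('pics/w2.png',im[...,::-1])
print(get_obs()['ft_force'])
E
```

```text
time: 7.1
position: [0.5626, -0.0062, 0.2197]
tool_rot: [0.998, 0.065, -0.0, 0.001]
ft_force: [-3.7, -1.1, 10.5]
grip_width: 0.0004
grip_force: 4.9
[-4.0147 -1.0052 10.0816]
```

View pics/w2.png

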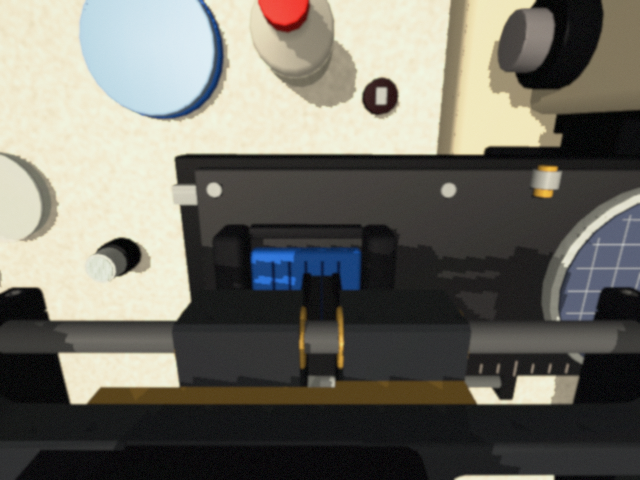

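The carriage came along, with the pad (307,270) still under the finger (321,290). About 45 mm are left, so I go on and slow down near the stop.

```bash
python3 -m inch '[0,0.03,0,0,0,0, 0,0.08,0,0,0,0, 0,0.14,0,0,0,0, 0,0.2,0,0,0,0, 0,0.26,0,0,0,0, 0,0.32,0,0,0,0, 0,0.37,0,0,0,0, 0,0.4,0,0,0,0, 0,0.42,0,0,0,0, 0,0.42,0,0,0,0]'
python3 - <<'E'
from h import *
im=camera('side');cv2.imwrite('pics/s2.png',cv2.resize(im[150:260,310:420,::-1],None,fx=5,fy=5,interpolation=2))
print(get_obs()['ft_force'])
E
```

```text
time: 7.98
position: [0.5669, -0.0394, 0.2197]
tool_rot: [0.998, 0.065, -0.0, 0.0]
ft_force: [-3.2, -1.5, 10.4]
grip_width: 0.0009
grip_force: 4.9
[-3.64778034 -1.28774562  9.9524006 ]
```

View pics/s2.png

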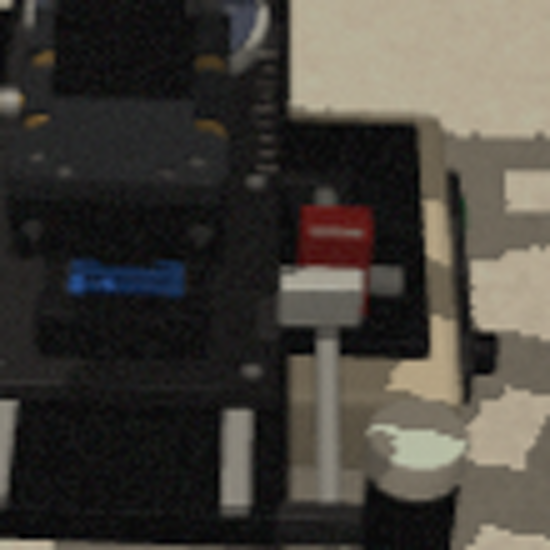

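About 12 mm of gap remains: the lug's edge is at crop y≈270 and the stop's edge at 243. I creep in.

```bash
python3 -m inch '[0,0.02,0,0,0,0, 0,0.04,0,0,0,0, 0,0.06,0,0,0,0, 0,0.08,0,0,0,0, 0,0.1,0,0,0,0, 0,0.1,0,0,0,0]'
python3 -m inch '[0,0.01,0,0,0,0, 0,0.02,0,0,0,0, 0,0.03,0,0,0,0, 0,0.03,0,0,0,0]'
python3 -m inch '[0,0.01,0,0,0,0, 0,0.02,0,0,0,0, 0,0.03,0,0,0,0, 0,0.03,0,0,0,0]'
```

```text
time: 8.53
position: [0.5679, -0.0472, 0.2197]
tool_rot: [0.998, 0.065, -0.0, 0.0]
ft_force: [-3.0, -0.4, 10.1]
grip_width: 0.0005
grip_force: 4.9
time: 8.87
position: [0.5682, -0.0493, 0.2197]
tool_rot: [0.998, 0.065, -0.0, 0.0]
ft_force: [-3.3, 0.3, 9.9]
grip_width: 0.0005
grip_force: 4.9
time: 9.2
position: [0.5685, -0.0517, 0.2197]
tool_rot: [0.998, 0.065, -0.0, 0.0]
ft_force: [-3.0, 0.4, 9.5]
grip_width: 0.0004
grip_force: 4.9
```

```bash
for i in 1; do python3 -m inch '[0,0.01,0,0,0,0, 0,0.02,0,0,0,0, 0,0.02,0,0,0,0]' | sed -n '2p;4p'; python3 -m inch '[0,0.01,0,0,0,0, 0,0.02,0,0,0,0, 0,0.02,0,0,0,0]'| sed -n '2p;4p'; python3 -m inch '[0,0.01,0,0,0,0, 0,0.02,0,0,0,0, 0,0.02,0,0,0,0]'| sed -n '2p;4p'; done
```

```text
position: [0.5686, -0.0531, 0.2197]
ft_force: [-3.9, 0.6, 9.9]
position: [0.5686, -0.0532, 0.2195]
ft_force: [-3.9, 3.9, 10.2]
position: [0.5688, -0.0539, 0.2195]
ft_force: [-2.2, 6.8, 10.6]
```

The lateral force rises from 0.6 to 6.8 N while the tool stands still, so the lug is at the stop. I hold briefly, then lift straight up.

```bash
python3 -m inch '[0,0,0,0,0,0, 0,0,0,0,0,0, 0,0,0,0,0,0, 0,0,-0.02,0,0,0, 0,0,-0.04,0,0,0, 0,0,-0.06,0,0,0, 0,0,-0.08,0,0,0, 0,0,-0.1,0,0,0, 0,0,-0.13,0,0,0, 0,0,-0.18,0,0,0, 0,0,-0.3,0,0,0, 0,0,-0.5,0,0,0, 0,0,-0.7,0,0,0, 0,0,-0.7,0,0,0]'
python3 -m inch '[-1,0,0,0,0,0, -1,0,0,0,0,0, -1,0,0,0,0,0, -1,0,0,0,0,0]'
python3 - <<'E'
from h import *
im=camera('side');im2=camera('wrist')
a=cv2.resize(im[150:260,310:420,::-1],(400,400),interpolation=2);b=cv2.resize(im2[...,::-1],(400,300))
o=np.zeros((400,800,3),np.uint8);o[:,:400]=a;o[:300,400:]=b;cv2.imwrite('pics/end.png',o)
print(get_obs()['ft_force'],get_obs()['time'])
E
```

```text
time: 11.12
position: [0.5716, -0.0572, 0.2778]
tool_rot: [0.998, 0.065, 0.003, 0.001]
ft_force: [-0.0, 0.2, 0.8]
grip_width: 0.0006
grip_force: 0.0
time: 11.45
position: [0.4875, -0.0664, 0.2735]
tool_rot: [0.998, 0.065, -0.001, -0.001]
ft_force: [0.4, -0.7, 0.7]
grip_width: 0.0003
grip_force: 0.0
[ 0.29549695 -0.16933722  0.61017963] 11.55
```

View pics/end.png

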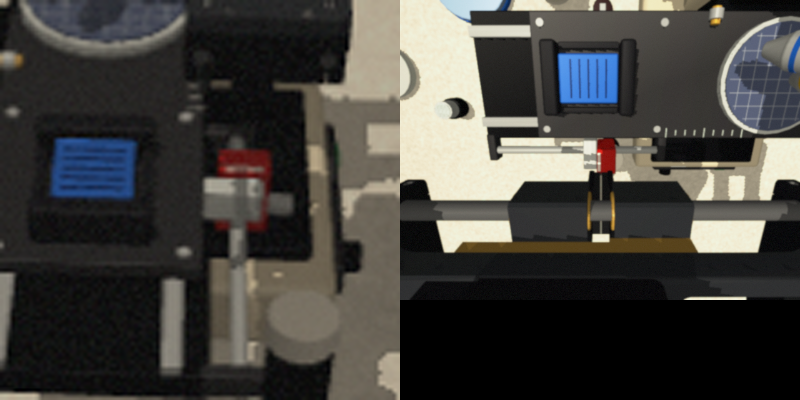

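The lug (590,153) sits flush against the red stop (606,155), the pad is up, and the robot is clear of everything.

```bash
python3 -c "
from rig import *
print(hand_in())"
```

```text
the job is handed in; nothing more can be done
None
```

I ran the carriage in with the brake held free until its lug met the red stop, let the pad up, moved the robot clear and handed the job in after about 11.6 s; the rig returned no verdict, but the last pictures show the lug against the stop and the pad up.

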